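# Mesh a splined yoke onto a gearbox shaft

## Robot

A 6-joint arm with a two-finger parallel gripper is mounted at the origin on a cart in front of the work surface, level with it; the furniture and walls round the work are solid. World frame = base frame: x ahead of the robot, y to its left, z up, the work surface at z = 0. Lengths are in mm, angles in degrees, forces in N, time in s.
With the tool pointing down it reaches from about 350 to 850 mm from the base axis. Payload 8.1 kg.
Tool frame: the origin (TCP) lies midway between the tips of the shut fingers; the grasp point (between the pads) lies 19 mm behind it; z points along the fingers, y is the line along which they close (so a half turn about z gives the same grasp; the last joint's range is limited). The gripper opens to 85 mm and grips with 20 to 120 N. Pads are 22 mm wide; open, the fingers measure 114 mm over their backs; the gripper's body (76 mm by 85 mm) begins 54 mm behind the grasp point. The pads swing forward as they close: fully open they stand 13 mm farther back than shut.
Start: joints at [65.294, 7.471, 85.268, -0, 87.261, -4.893], TCP at [203.348, 564.495, 194.992] pointing down, gripper open.
Joint ranges: [-169.43, 169.43], [-51.17, 129.36], [1.28, 143.12], [-76.62, 256.62], [0, 156.53], [-152.29, 152.29]. Speed limits (degrees/s): [136.94, 136.94, 159.86, 180, 180, 180].

## Interface

Orientations are given as [roll, pitch, yaw] about the fixed x, y, z axes, in that order (R = Rz(yaw) Ry(pitch) Rx(roll)).
In Python, from bench import r gives the robot as it stands. The module is installed in compiled form; this text tells all that it offers.
- The arm moves only by the tool jog_arm, never from a script. Its argument "rows" is a list of rows, each a list of 2 entries, a list of its own where there are three numbers: the shift along the tool's x, y, z in mm, then the turn, a rotation vector about the tool's x, y, z in rad. A call has 1 to 10 rows; each row is the pose to reach, as a shift and turn from the pose commanded when the call began, along the tool's axes at that moment; what a row does not reach only later rows make up. A row lasts 1/10 s, in which the tool goes at most 50 mm and 8.59 degrees, less where a joint would pass 70% of its speed; a pose out of reach is approached as far as the arm can. A call with a gripper value outside its range is refused whole. "grip" is the finger opening in mm, from 0 to 85.4, set as the call begins (left out, the last holds). The fingers move at their own pace and stop on an object; "force" is the grip in N (left out, the last holds). Time passes only in rows, so rows that repeat a pose let the fingers close. It gives the time, the measured TCP pose, the force, the opening and the grip force at its end, in the units of the state.
- r.sense(): the state, without advancing time (a new reading comes with each control period).
- r.snapshot(name): name is "side" or "top" or "wrist"; returns (picture, depth): 384x512x3 uint8, blue, green, red; 384x512 float32, mm along the optical axis (not along the pixel's ray), 0 where there is no reading.
- r.camera_params(name): a dict with "fx", "fy", "cx", "cy" (pixels), "dist_coeffs" ([k1, k2, p1, p2, k3] as OpenCV has them; the pictures are not rectified), "pose" (4x4, takes a point from camera to world coordinates); the wrist camera has in their place "tool_from_camera" (4x4, takes a point from camera to tool coordinates, whose origin is the TCP and whose axes are the flange's). Camera axes: x right, y down, z forward; pixel columns grow to the right and rows downward; lengths in mm; the calibration is good to about 2 mm. A picture is of the moment at which its call begins: read the wrist's pose just before it. camera_params takes no time and is no camera call.
- r.hand_in(): hands the job in; it is judged then, once.
The state is a dict: "time": time; "joint_pos": joint angles; "qd": joint speeds; "joint_efforts": joint torques, N m; "tool_pos": TCP position; "tcp_rot": TCP orientation; "ft_force": force on the tool from outside, world axes, zero at the start; "wrist_torque": the same for the moment, N m; "finger_gap": finger opening in mm; "grip_force": force on a finger pad.
Only numpy, scipy, OpenCV 4.12 (cv2) and the standard library are available. Lean on these libraries where they do the work, as an engineer would, in place of code of your own. Each camera call takes 0.05 s, during which the arm holds its last target. There are 200 camera calls.

## Task

Pick up the loose steel drive yoke and fit its six-tooth splined bore onto the upright splined shaft of the gearbox: rest it lightly on the shaft's teeth, rock it about the shaft until the teeth mesh, then press it down past the stiff rubber seal collar until its flange sits fully home, flush on the gearbox's metal seat ring. Work by feel and never force it against unmeshed teeth, a light push of 5 to 20 N is plenty; leave the things lying around it where they are and let go at the end.

Things in the scene. Friction and masses are not known exactly. Their poses are not given: they have to be found in the camera images.
- yoke_centre (a point): Centre of the loose steel yoke (0.28 to 0.54 kg, standing bore-down on the table): on its axis, half-way up, 44.5 mm above its underside and 44.5 mm below its top. z = bore axis, up. From the bottom: flange 62 mm diameter, 6 mm thick; barrel 52 mm diameter up to 40 mm above the underside; two upright ears from there to the top.
- yoke_ears (a point): The place to grip the yoke: on its axis between its two flat ears, 66 mm above the underside. The ears are parallel, each 26 mm wide along x and 8 mm thick along y, outer faces 50 mm apart (at y = +-25 mm of this frame), flat from 40 to 76 mm above the underside, round at the top (89 mm). Grip across the outer faces, closing along this frame's y.
- yoke: The same yoke, origin at the centre of its underside, same axes. Its open bore has six straight-sided slots, 8.8 mm wide, at 60 degree steps, the first along its x axis. The six teeth between them reach in to 27.8 mm diameter and fill the lowest 30 mm of the bore.
- seat (a point): Centre of the gearbox's metal seat ring (64 mm outside diameter), on the shaft axis, 70 mm above the table, z up. Yoke centre above this point: 78.5 mm when resting on unmeshed teeth, 54.5 mm when meshed and resting on the raised collar, 44.5 mm when fully home on the ring. Over 70 N between yoke and gearbox damages them; twisting meshed teeth by 1 N m does it too.
- shaft_top (a point): Centre of the shaft's upper end, 48 mm above the seat. Going down: 6 mm of taper from 17 to 26 mm diameter, 8 mm of plain pilot of 26 mm, then 34 mm with six straight-sided teeth 7 mm wide, 35 mm across the tips. The teeth's angle about z differs each time and is NOT given by any frame; a mesh is never over 30 degrees away and has some 3 degrees of play either way. The shaft does not turn.
- collar (a joint): How far the black rubber seal collar (48 mm diameter, round the foot of the shaft) has been pushed down, m: 0 = as found, standing 10 mm above the seat; 0.010 = flush. It slides under a steady push of about 6 N in all, the yoke's weight included, plus the rubbing of the meshed teeth (up to 15 N in all), and stays where it is pushed.
- gearbox: The grey gearbox, fixed to the table: base plate 128 x 150 x 10 mm, housing 104 x 104 mm up to 60 mm. Origin at the centre of its underside, on the shaft axis. Its thin input shaft points along its -y, reaching 80 mm from the axis at 36 mm height.
- hole_saw: Bystander: red hole saw on its arbor, the one near the robot, 39 mm diameter, 64 mm tall, standing; origin at the centre of its underside. Leave it alone.
- marker: Bystander: lying black and white marker pen, 135 mm long along its y, 16 mm thick; origin at the centre of its underside. Leave it alone.
- pencil: Bystander: lying red carpenter's pencil, 8 mm thick, about 165 mm long; origin at the centre of its underside. Leave it alone.
Mind the look-alikes: they are no part of the job. What is shaped like the gearbox but yellow is not meant. Of the things like the yoke, leave any that is purple; of the rest the smaller one is meant.

How it is judged (in metres and radians):
On the way:
1. the yoke's teeth are meshed with the shaft's: its centre less than 66 mm above the seat, within 5 mm of the shaft axis (z of yoke_centre in the frame of seat below 0.066 m and horizontal distance between yoke_centre and seat below 0.005 m), for 0.1 s.
At the end, for the whole second after the job is handed in: the yoke is on the shaft, upright within 0.06 rad and centred within 4 mm, its flange down on the seat ring (within 2.3 mm of fully home), at rest and released (z of yoke_centre in the frame of seat below 0.0468 m and horizontal distance between yoke_centre and seat below 0.004 m and angle between yoke's own z axis and vertical below 0.06 rad and linear speed of yoke below 0.01 m/s); the robot touches nothing.
It fails at once if the yoke is forced against the gearbox or its shaft with more than 70 N (contact force between yoke and gearbox above 70 N).
It fails at once if a bystander (hole saw, marker, pencil) is moved more than 30 mm (distance of any of hole_saw, marker, pencil from where it was at the start of the episode above 0.03 m).
It also fails if it takes over 67 s, if anything falls off the work surface, if the arm or the gripper's body presses on something with over 40 N, if the wrist force passes 120 N, or if a joint passes its speed limit or range.

## Working session

There is one attempt and no reset: what is moved stays moved. The work goes in short steps, Python scripts to look and compute and a tool call to move; the robot and the scene stay as the last step left them, time stands still between calls to the robot, and variables do not carry over. Pictures are saved under pics/ and viewed, at most 10 in all, crops included, and the job is handed in when it is done.

Besides the shell and the picture viewer there is one more tool, called as a command line: name --argument value ..., lists and objects as JSON in quotes. jog_arm: Moves the arm, as the interface text tells. Its arguments: {"type":"object","properties":{"rows":{"type":"array"},"grip":{"type":"number"},"force":{"type":"number"}},"required":["rows"]}

```bash
mkdir -p pics
python3 - <<'E'
from bench import r
import cv2,numpy as np
print(r.sense())
ims=[]
for n in("top","side"):
    p,d=r.snapshot(n); cv2.imwrite(f"pics/{n}0.png",p); np.save(f"{n}0.npy",d)
    c=r.camera_params(n); print(n,{k:np.round(v,3).tolist() for k,v in c.items()})
    ims.append(p)
E
```

```text
{'time': 0.0, 'joint_pos': array([ 6.52935435e+01,  7.51469359e+00,  8.53285603e+01,  7.19887808e-05,
        8.72605257e+01, -4.89439267e+00]), 'qd': array([ 0.05291815,  0.01126225, -0.04686681,  0.04967592, -0.08297181,
        0.02321287]), 'joint_efforts': array([ 4.91608171e-04, -5.69427788e+01, -5.00535321e+01, -1.64412068e-04,
        1.54514064e-02, -2.07123854e-06]), 'tool_pos': array([203.10091211, 563.94020997, 193.95569027]), 'tcp_rot': array([-1.79896605e+02, -8.92604548e-03,  1.60187925e+02]), 'ft_force': array([ 0.12695819, -0.68177985,  1.33161661]), 'wrist_torque': array([0.00592786, 0.08310339, 0.03319867]), 'grip_force': 0.0, 'finger_gap': 85.52222381864618}
top {'fx': 499.906, 'fy': 499.906, 'cx': 242.566, 'cy': 188.603, 'dist_coeffs': [0.006, 0.0, 0.0, 0.0, 0.0], 'pose': [[0.017, -0.993, 0.121, 429.95], [-1.0, -0.017, 0.004, -39.424], [-0.002, -0.121, -0.993, 1265.591], [0.0, 0.0, 0.0, 1.0]]}
side {'fx': 498.208, 'fy': 498.208, 'cx': 247.847, 'cy': 187.136, 'dist_coeffs': [0.03, 0.0, 0.0, 0.0, 0.0], 'pose': [[0.949, -0.151, 0.276, 251.513], [-0.314, -0.521, 0.794, -851.679], [0.024, -0.84, -0.542, 678.338], [0.0, 0.0, 0.0, 1.0]]}
```

View pics/top0.png

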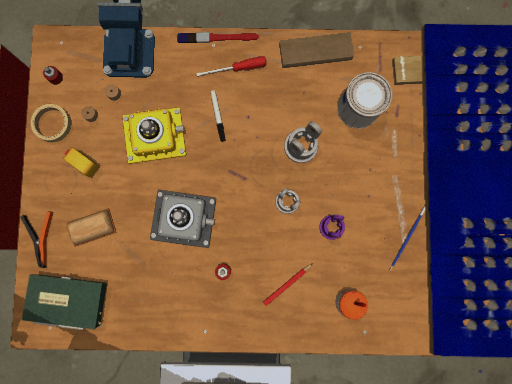

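View pics/side0.png

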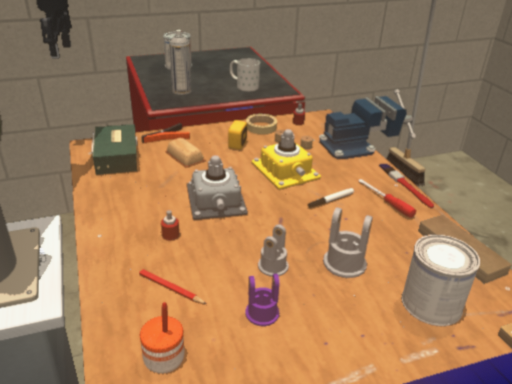

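The top view shows the grey gearbox (shaft near 180,217) and the small steel yoke near (287,201). The purple yoke is at (332,226), the big one at (302,144), the red hole saw at (223,271), and the marker and pencil lie around them. The side view agrees: the yoke's ears are near (273,245).

```bash
cat > h.py <<'E'
from bench import r
import cv2,numpy as np
from scipy.spatial.transform import Rotation as Rn
def tool():
    s=r.sense(); T=np.eye(4); T[:3,:3]=Rn.from_euler('xyz',s['tcp_rot'],degrees=True).as_matrix(); T[:3,3]=s['tool_pos']; return T
def pose(n,c): return tool()@np.array(c['tool_from_camera']) if n=='wrist' else np.array(c['pose'])
def cloud(n,d,c,P):
    v,u=np.mgrid[:384,:512]
    K=np.array([[c['fx'],0,c['cx']],[0,c['fy'],c['cy']],[0,0,1]])
    q=cv2.undistortPoints(np.stack([u,v],-1).reshape(-1,1,2).astype(float),K,np.array(c['dist_coeffs'])).reshape(384,512,2)
    X=np.dstack([q*d[...,None],d])
    return X@P[:3,:3].T+P[:3,3]
E
python3 - <<'E'
from h import *
c=r.camera_params('top');W=cloud('top',np.load('top0.npy'),c,np.array(c['pose']))
def rep(n,u,v,w,lo,hi):
    S=W[v-w:v+w,u-w:u+w].reshape(-1,3); S=S[(S[:,2]>lo)&(S[:,2]<hi)]
    if len(S)==0: print(n,'none');return
    xy=S[:,:2].astype(np.float32); print(n,len(S),'med',np.median(S,0).round(1),'rng',xy.min(0).round(),xy.max(0).round(),'zmax',S[:,2].max().round(1),'rect',cv2.minAreaRect(xy))
rep('yoke all',287,201,18,15,110); rep('ears',287,201,18,60,110)
rep('gbx shaft',180,217,18,85,130); rep('house',182,218,34,45,66)
for n,u,v in(('saw',223,271),('purple',332,226),('big',302,144)): rep(n,u,v,18,20,130)
c=r.camera_params('wrist');print({k:np.round(v,3).tolist() for k,v in c.items()})
E
```

```text
yoke all 257 med [ 554.2 -146.9   39.9] rng [ 527. -172.] [ 577. -121.] zmax 92.2 rect ((553.6156616210938, -147.37913513183594), (49.06684112548828, 51.46538162231445), 46.8204460144043)
ears 86 med [ 557.3 -142.1   84.6] rng [ 527. -172.] [ 577. -122.] zmax 92.2 rect ((553.2351684570312, -147.06930541992188), (48.69432830810547, 26.02199935913086), 45.644527435302734)
gbx shaft 154 med [504.  112.5 113.6] rng [488.  97.] [522. 131.] zmax 123.9 rect ((504.9559020996094, 113.83334350585938), (33.72739028930664, 32.57463836669922), 9.189105987548828)
house 1377 med [502.2 108.6  58.8] rng [448.  36.] [564. 173.] zmax 66.0 rect ((504.34320068359375, 103.65339660644531), (136.84573364257812, 111.0867691040039), 82.8914566040039)
saw 204 med [376.5  10.6  38.4] rng [357.  -8.] [394.  29.] zmax 67.8 rect ((375.6172180175781, 10.6861572265625), (36.145328521728516, 36.63130187988281), 0.992392361164093)
purple 284 med [ 492.7 -256.    40.8] rng [ 464. -285.] [ 516. -234.] zmax 94.8 rect ((489.3790283203125, -259.2041320800781), (50.257598876953125, 49.63475799560547), 81.87710571289062)
big 680 med [ 693.7 -181.4   57.6] rng [ 659. -217.] [ 733. -145.] zmax 129.5 rect ((695.2318725585938, -180.7039794921875), (72.33121490478516, 71.49394989013672), 54.599403381347656)
{'fx': 331.394, 'fy': 331.394, 'cx': 253.818, 'cy': 188.332, 'dist_coeffs': [-0.028, 0.0, 0.0, 0.0, 0.0], 'tool_from_camera': [[-0.001, -0.953, -0.302, 78.025], [1.0, -0.001, 0.0, 0.92], [-0.0, -0.302, 0.953, -178.928], [0.0, 0.0, 0.0, 1.0]]}
```

jog_arm --rows '[[[-40, -30, -6], [0, 0, 0.05]], [[-80, -60, -6], [0, 0, 0.1]], [[-120, -90, -6], [0, 0, 0.15]], [[-160, -120, -6], [0, 0, 0.2]], [[-200, -150, -6], [0, 0, 0.25]], [[-240, -180, -6], [0, 0, 0.3]], [[-280, -210, -6], [0, 0, 0.35]], [[-320, -240, -6], [0, 0, 0.4]], [[-360, -270, -6], [0, 0, 0.43]], [[-400, -297, -6], [0, 0, 0.43]]]' --grip 85 --force 60

```text
time: 1.1
tool_pos: [479.5, 147.4, 200.8]
tcp_rot: [-180.0, -0.0, 135.5]
ft_force: [0.3, 1.4, 1.7]
finger_gap: 84.9
grip_force: 0.0
```

Run:
```python
from h import *
s=r.sense();print(s['time'],s['tool_pos'],s['tcp_rot'],s['ft_force'],s['joint_pos'])
T=tool();print((T[:3,:3].T@(np.array([504.5,113.8,200])-T[:3,3])).round(1))
```

```text
1.1 [479.50800358 147.40235234 200.80653994] [-1.79993426e+02 -7.04038638e-03  1.35472468e+02] [0.28102357 1.43385538 1.7259695 ] [ 1.12279378e+01 -8.05206938e+00  1.00133066e+02  2.12211875e-03
  8.79283994e+01 -3.42446073e+01]
[-41.4  -6.4   0.8]
```

jog_arm --rows '[[[-30, -5, 0], [0, 0, 0]], [[-37, -6, 0], [0, 0, 0]], [[-37, -6, 0], [0, 0, 0]]]'

```text
time: 1.4
tool_pos: [501.2, 118.5, 200.4]
tcp_rot: [-179.9, -0.1, 135.4]
ft_force: [0.8, 0.4, -0.2]
finger_gap: 85.0
grip_force: 0.0
```

Run:
```python
from h import *
c=r.camera_params('wrist');P=pose('wrist',c);p,d=r.snapshot('wrist');cv2.imwrite('pics/w1.png',p)
print(r.sense()['tool_pos'])
np.savez('w1.npz',p=p,d=d,P=P)
W=cloud('wrist',d,c,P)
m=(np.hypot(W[...,0]-504.5,W[...,1]-113.8)<60)&(W[...,2]>66)
for lo,hi in((116,125),(100,108),(68,74),(76,84)):
    S=W[m&(W[...,2]>lo)&(W[...,2]<hi)]; print(lo,len(S),S.mean(0).round(1) if len(S) else '',cv2.minEnclosingCircle(S[:,:2].astype(np.float32)) if len(S) else '')
v,u=np.where(m&(W[...,2]>85));print(u.min(),u.max(),v.min(),v.max())
cr=p[max(v.min()-40,0):v.max()+40,max(u.min()-40,0):u.max()+40]
cv2.imwrite('pics/w1c.png',cv2.resize(cr,None,fx=4,fy=4,interpolation=2)[:600,:800]);print(max(u.min()-40,0),max(v.min()-40,0))
```

```text
[500.74611001 119.53549001 200.50639083]
116 404 [504.9 115.7 117.8] ((505.1704406738281, 115.36051177978516), 10.275516510009766)
100 290 [501.5 118.5 103.9] ((505.0223083496094, 115.30451202392578), 17.809965133666992)
68 1211 [501.8 118.8  69.9] ((505.1051330566406, 115.40071105957031), 32.408233642578125)
76 634 [498.7 121.3  79.7] ((505.2015686035156, 115.37261962890625), 23.912755966186523)
0 454 160 383
0 120
```

View pics/w1c.png

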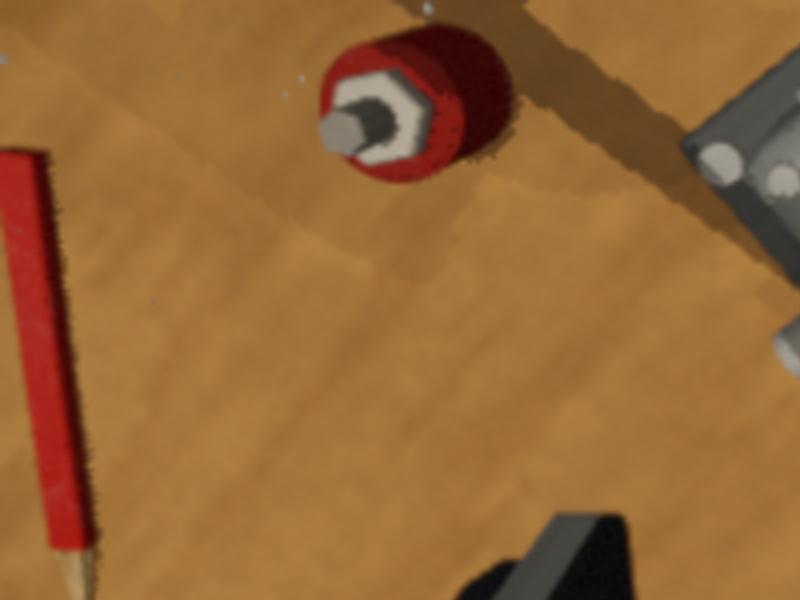

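The crop missed the shaft: it shows the saw and pencil. The depth circles give a consistent axis at (505.1, 115.4). I'll get the tooth phase from the tooth-top points at z≈104.

Run:
```python
from h import *
z=np.load('w1.npz');c=r.camera_params('wrist');W=cloud('wrist',z['d'],c,z['P'])
x=W[...,0]-505.1;y=W[...,1]-115.37;rr=np.hypot(x,y);a=np.degrees(np.arctan2(y,x))
m=(abs(W[...,2]-103.9)<1.5)&(rr>14.2)&(rr<18)
print(m.sum(),np.histogram(a[m],np.arange(-180,181,10))[0],(np.angle(np.exp(6j*np.radians(a[m])).mean(),deg=True)/6).round(1),abs(np.exp(6j*np.radians(a[m])).mean()))
v,u=np.where(m);print(u.min(),u.max(),v.min(),v.max())
u0,v0=int(u.mean())-60,int(v.mean())-50
cv2.imwrite('pics/w1d.png',cv2.resize(z['p'][v0:v0+100,u0:u0+120],None,fx=6,fy=6,interpolation=2));print(u0,v0)
```

```text
167 [ 0 13 12  6  0  0  0 12 10  6  0  0  0  6  6  4  0  0  1  9 11  8  0  0
  0 12 11  9  0  0  0 12 12  7  0  0] 23.0 0.7304708552261968
234 273 165 203
193 132
```

View pics/w1d.png

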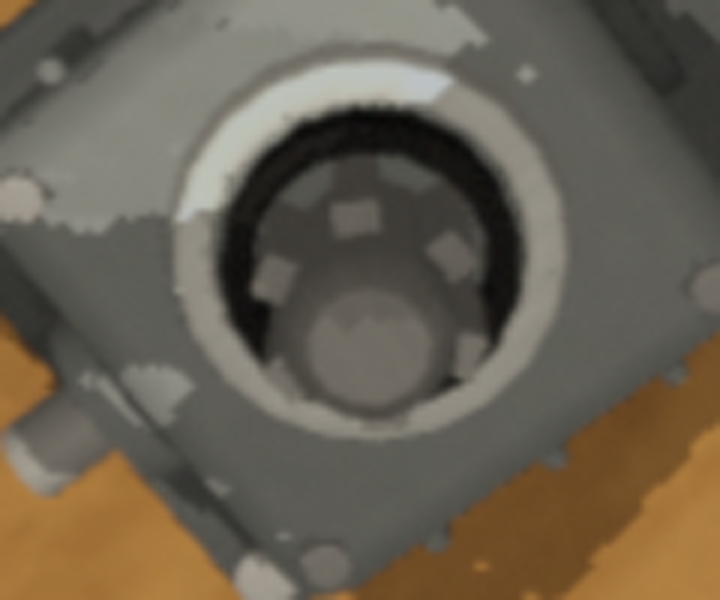

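The crop shows the shaft top near (370,345) with six tooth tops around it, in the black collar and the seat ring. The teeth sit at 23° (mod 60). Next I'll go to the yoke.

jog_arm --rows '[[[-40, -27, 0], [0, 0, 0]], [[-80, -54, 0], [0, 0, 0]], [[-120, -82, 0], [0, 0, 0]], [[-160, -109, 0], [0, 0, 0]], [[-200, -136, 0], [0, 0, 0]], [[-225, -153, 0], [0, 0, 0]], [[-225, -153, 0], [0, 0, 0]], [[-225, -153, 0], [0, 0, 0]]]'

```text
time: 2.25
tool_pos: [554.6, -146.1, 200.7]
tcp_rot: [180.0, -0.1, 135.6]
ft_force: [-0.6, 0.5, 0.6]
finger_gap: 85.0
grip_force: 0.0
```

Run:
```python
from h import *
c=r.camera_params('wrist');T=tool();P=pose('wrist',c);p,d=r.snapshot('wrist')
W=cloud('wrist',d,c,P);s=r.sense();print(s['tool_pos'],s['tcp_rot'],s['ft_force'])
m=(np.hypot(W[...,0]-553.4,W[...,1]+147.2)<38)
for lo,hi in((70,92),(37,43),(4,8)):
    S=W[m&(W[...,2]>lo)&(W[...,2]<hi)].astype(np.float32); print(lo,len(S),cv2.minEnclosingCircle(S[:,:2])if len(S) else'',cv2.minAreaRect(S[:,:2])if len(S) else'')
v,u=np.where(m&(W[...,2]>3)&(W[...,2]<95));u0,v0=int(u.mean())-80,max(int(v.mean())-75,0)
cv2.imwrite('pics/w2.png',cv2.resize(p[v0:v0+150,u0:u0+160],None,fx=4,fy=4,interpolation=2))
```

```text
[ 554.58306385 -145.5641468   200.82382558] [ 1.79980991e+02 -5.52429091e-02  1.35630202e+02] [-0.47542857  0.04677365 -0.21821622]Traceback (most recent call last):
  File "<stdin>", line 6, in <module>
cv2.error: OpenCV(4.12.0) /io/opencv/modules/imgproc/src/shapedescr.cpp:201: error: (-215:Assertion failed) count >= 0 && (depth == CV_32F || depth == CV_32S) in function 'minEnclosingCircle'
```

Run:
```python
from h import *
c=r.camera_params('wrist');P=pose('wrist',c);p,d=r.snapshot('wrist')
W=cloud('wrist',d,c,P)
m=(np.hypot(W[...,0]-553.4,W[...,1]+147.2)<38)
for lo,hi in((70,92),(37,43),(4,8)):
    S=np.ascontiguousarray(W[m&(W[...,2]>lo)&(W[...,2]<hi)][:,:2],np.float32); print(lo,len(S),cv2.minEnclosingCircle(S)if len(S) else'',cv2.minAreaRect(S)if len(S) else'')
v,u=np.where(m&(W[...,2]>3)&(W[...,2]<95));u0,v0=max(int(u.mean())-80,0),max(int(v.mean())-75,0)
cv2.imwrite('pics/w2.png',cv2.resize(p[v0:v0+150,u0:u0+160],None,fx=4,fy=4,interpolation=2));print(u0,v0)
```

```text
70 544 ((552.782958984375, -147.0843505859375), 27.327241897583008) ((553.0176391601562, -146.9437713623047), (50.13874435424805, 25.340314865112305), 45.23179244995117)
37 545 ((552.40966796875, -147.77322387695312), 26.43189239501953) ((554.0862426757812, -145.88674926757812), (45.59885025024414, 50.80681228637695), 56.23615264892578)
4 365 ((550.7008666992188, -145.29275512695312), 30.06328582763672) ((548.8724975585938, -142.75741577148438), (52.55722427368164, 50.64508056640625), 1.1617861986160278)
170 83
```

View pics/w2.png

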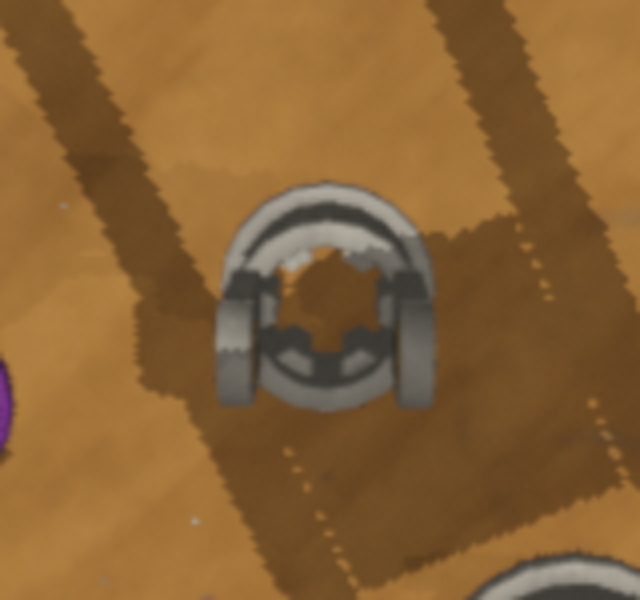

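The yoke stands at about (553.0, -147.1) with its ears at crop (235,350) and (415,350). They are square to the fingers, with the slots visible below. Descending and gripping.

jog_arm --rows '[[[0, -2, 30], [0, 0, 0]], [[0, -2, 65], [0, 0, 0]], [[0, -2, 100], [0, 0, 0]], [[0, -2, 130], [0, 0, 0]], [[0, -2, 146], [0, 0, 0]], [[0, -2, 154], [0, 0, 0]], [[0, -2, 156], [0, 0, 0]], [[0, -2, 156], [0, 0, 0]]]'

```text
time: 3.15
tool_pos: [554.3, -148.9, 46.4]
tcp_rot: [180.0, 0.1, 135.6]
ft_force: [-0.7, 0.2, -0.4]
finger_gap: 85.2
grip_force: 0.0
```

jog_arm --rows '[[[0, 0, 0], [0, 0, 0]], [[0, 0, 0], [0, 0, 0]], [[0, 0, 0], [0, 0, 0]], [[0, 0, 0], [0, 0, 0]], [[0, 0, 0], [0, 0, 0]], [[0, 0, 0], [0, 0, 0]], [[0, 0, 0], [0, 0, 0]]]' --grip 40 --force 70

```text
time: 3.85
tool_pos: [554.5, -149.3, 46.9]
tcp_rot: [179.9, 0.1, 135.5]
ft_force: [-2.3, 0.9, 7.8]
finger_gap: 46.1
grip_force: 70.3
```

jog_arm --rows '[[[0, 0, -8], [0, 0, 0]], [[0, 0, -25], [0, 0, 0]], [[0, 0, -50], [0, 0, 0]], [[0, 0, -80], [0, 0, 0]], [[0, 0, -110], [0, 0, 0]], [[0, 0, -135], [0, 0, 0]], [[0, 0, -148], [0, 0, 0]], [[0, 0, -150], [0, 0, 0]], [[0, 0, -150], [0, 0, 0]]]'

```text
time: 4.75
tool_pos: [552.9, -148.8, 194.1]
tcp_rot: [-180.0, -0.1, 135.5]
ft_force: [-0.1, 0.3, -4.5]
finger_gap: 45.9
grip_force: 72.2
```

Run:
```python
from h import *
c=r.camera_params('wrist');T=tool();s=r.sense();p,d=r.snapshot('wrist')
print({k:np.round(v,2) for k,v in s.items() if k not in('qd','joint_efforts')})
W=cloud('wrist',d,c,np.array(c['tool_from_camera'])) # tool frame
v,u=np.mgrid[:384,:512]
m=(np.hypot(W[...,0],W[...,1])<34)&(W[...,2]<60)&(W[...,2]>-60)
for lo in range(-50,60,10):
    S=W[m&(W[...,2]>=lo)&(W[...,2]<lo+10)]
    if len(S): print(lo,len(S),S.min(0).round(1),S.max(0).round(1))
vv,uu=np.where(m);cv2.imwrite('pics/w3.png',cv2.resize(p[60:360,100:420],None,fx=2,fy=2,interpolation=2))
# flange rim plane / barrel top ring at tool z ~ 6.9
for z0 in(np.arange(2,12,1)):
    S=W[m&(abs(W[...,2]-z0)<.5)];print(z0,len(S),end='; ')
S=np.ascontiguousarray(W[m&(abs(W[...,2]-7)<2.5)],np.float32);print(cv2.minEnclosingCircle(np.ascontiguousarray(S[:,:2])))
S0=S-S.mean(0);print('normal',np.linalg.svd(S0,full_matrices=False)[2][2],S.mean(0))
d_=(np.array([505.1,115.37,195])-T[:3,3]);print('delta tool',T[:3,:3].T@d_)
```

```text
{'time': np.float64(4.75), 'joint_pos': array([-20.2 ,   3.33,  89.76,   0.  ,  86.97, -65.74]), 'tool_pos': array([ 552.93, -148.82,  194.15]), 'tcp_rot': array([-1.7998e+02, -5.0000e-02,  1.3555e+02]), 'ft_force': array([-0.12,  0.26, -4.55]), 'wrist_torque': array([ 0.02, -0.02,  0.  ]), 'grip_force': np.float64(72.18), 'finger_gap': np.float64(45.87)}
-50 1184 [-10.8 -32.8 -50. ] [ 12.7  33.1 -40. ]
-40 987 [-10.2 -24.6 -40. ] [ 14.9  25.6 -30. ]
-30 389 [-10.7 -24.4 -30. ] [ 15.5  25.2 -20. ]
-20 364 [-10.3 -24.4 -20. ] [ 15.4  25.3 -10. ]
-10 301 [-10.3 -24.6  -9.9] [15.5 25.3 -0. ]
0 1781 [-23.8 -24.1   0. ] [28.1 25.3 10. ]
10 1108 [-17.8 -21.8  10. ] [28.1 22.8 20. ]
20 658 [-17.7 -22.1  20. ] [28.  24.5 30. ]
30 578 [-17.8 -27.   30. ] [29.9 29.1 40. ]
40 1117 [-17.4 -29.7  40. ] [33.1 31.2 47.4]
2 28; 3 36; 4 23; 5 30; 6 201; 7 742; 8 505; 9 129; 10 81; 11 71; ((3.253081798553467, 0.47353190183639526), 27.127410888671875)
normal [-0.00408556 -0.00556687 -0.99997616] [4.6198606  0.69875985 7.3088226 ]
delta tool [219.16742468 155.08421678  -0.7173691 ]
```

View pics/w3.png

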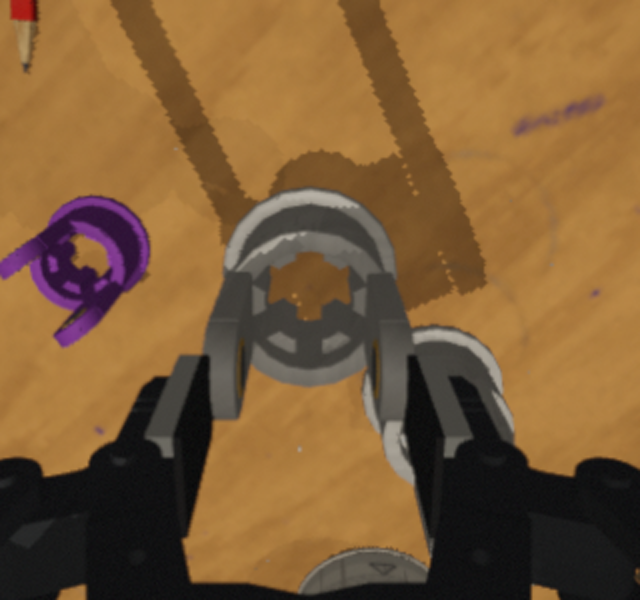

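The yoke is held straight between the fingers, with its bore slots visible around crop (310,285). Its centre sits about 2.3 mm along +x and 0.5 mm along +y in the tool frame. Carrying it over the shaft, turned by -0.13 rad so it should mesh.

jog_arm --rows '[[[15, 11, 0], [0, 0, -0.01]], [[42, 30, 0], [0, 0, -0.03]], [[75, 54, 0], [0, 0, -0.05]], [[109, 78, 0], [0, 0, -0.07]], [[143, 102, 0], [0, 0, -0.09]], [[175, 125, 0], [0, 0, -0.11]], [[200, 143, 0], [0, 0, -0.13]], [[213, 152, 0], [0, 0, -0.13]], [[217, 155, 0], [0, 0, -0.13]], [[217, 155, 0], [0, 0, -0.13]]]'

```text
time: 5.8
tool_pos: [506.0, 114.3, 193.9]
tcp_rot: [-179.9, -0.1, 143.1]
ft_force: [-0.9, 0.0, -4.2]
finger_gap: 45.6
grip_force: 72.3
```

jog_arm --rows '[[[0, 0, 0], [0, 0, 0]], [[0, 0, 0], [0, 0, 0]], [[0, 0, 0], [0, 0, 0]]]'

```text
time: 6.1
tool_pos: [507.1, 112.8, 194.9]
tcp_rot: [-180.0, -0.0, 142.9]
ft_force: [-0.2, -0.1, -3.3]
finger_gap: 46.0
grip_force: 72.3
```

```bash
cat > chk.py <<'E'
from h import *
c=r.camera_params('wrist');T=tool();s=r.sense();p,d=r.snapshot('wrist')
print(s['time'],s['tool_pos'].round(2),s['tcp_rot'].round(2),s['ft_force'].round(1),s['wrist_torque'].round(2))
C=np.array(c['tool_from_camera']);W=cloud('wrist',d,c,C);Ww=W@T[:3,:3].T+T[:3,3]
m=(np.hypot(W[...,0]-2,W[...,1])<34)&(W[...,2]>-22)&(W[...,2]<-2)
S=W[m];print('ears',S.min(0).round(1),S.max(0).round(1))
b=(np.hypot(W[...,0]-2,W[...,1])<28)&(abs(W[...,2]-7.3)<1.5);S=W[b];print('barrel',S.min(0).round(1),S.max(0).round(1),np.median(S[:,2]))
t=(np.hypot(Ww[...,0]-505.1,Ww[...,1]-115.4)<22)&(abs(Ww[...,2]-117.9)<1.2)
if t.sum(): print('shaft top tool', W[t].mean(0).round(1),t.sum(),W[t].min(0).round(1),W[t].max(0).round(1))
g=T[:3,:3].T@(np.array([505.1,115.37,118])-T[:3,3]);print('shaft axis in tool',g.round(2))
E
python3 chk.py
```

```text
6.1 [507.1  112.8  194.91] [-179.99   -0.    142.92] [-0.2 -0.1 -3.3] [ 0.   -0.05  0.01]
ears [-10.8 -24.3 -22. ] [15.5 25.7 -2. ]
barrel [-23.8 -23.4   5.8] [27.7 24.5  8.8] 7.211935758885318
shaft top tool [-3.2  0.9 77. ] 81 [-7.  -4.1 75.9] [-0.4  6.5 78.2]
shaft axis in tool [ 3.14  0.86 76.91]
```

jog_arm --rows '[[[0.9, 0.3, 6], [0, 0, 0]], [[0.9, 0.3, 14], [0, 0, 0]], [[0.9, 0.3, 22], [0, 0, 0]], [[0.9, 0.3, 28], [0, 0, 0]], [[0.9, 0.3, 32], [0, 0, 0]], [[0.9, 0.3, 34], [0, 0, 0]], [[0.9, 0.3, 36], [0, 0, 0]], [[0.9, 0.3, 36], [0, 0, 0]], [[0.9, 0.3, 36], [0, 0, 0]]]'

```text
time: 7.05
tool_pos: [506.6, 114.5, 159.3]
tcp_rot: [180.0, 0.0, 143.0]
ft_force: [-0.8, 0.0, -4.2]
finger_gap: 45.9
grip_force: 72.3
```

jog_arm --rows '[[[0, 0, 1], [0, 0, 0]], [[0, 0, 2], [0, 0, 0]], [[0, 0, 3], [0, 0, 0]], [[0, 0, 4], [0, 0, 0]], [[0, 0, 5], [0, 0, 0]], [[0, 0, 5], [0, 0, 0]], [[0, 0, 5], [0, 0, 0]]]'

```text
time: 7.75
tool_pos: [506.3, 114.5, 153.9]
tcp_rot: [-180.0, -0.0, 143.0]
ft_force: [-0.2, -1.0, -3.7]
finger_gap: 45.8
grip_force: 72.3
```

Run:
```python
from h import *
s=r.sense();print(s['time'],s['tool_pos'].round(2),s['tcp_rot'].round(2),s['ft_force'].round(1),s['wrist_torque'].round(2))
```

```text
7.75 [506.35 114.46 153.93] [-179.99   -0.    143.  ] [-0.2 -1.  -3.7] [-0.04 -0.01 -0.02]
```

No side load on the pilot. Continuing gently onto the tooth tops.

jog_arm --rows '[[[0, 0, 1], [0, 0, 0]], [[0, 0, 2], [0, 0, 0]], [[0, 0, 3], [0, 0, 0]], [[0, 0, 4], [0, 0, 0]], [[0, 0, 4], [0, 0, 0]], [[0, 0, 4], [0, 0, 0]]]'

```text
time: 8.35
tool_pos: [506.3, 114.5, 149.9]
tcp_rot: [-180.0, -0.0, 143.0]
ft_force: [-0.4, -0.6, -2.9]
finger_gap: 45.7
grip_force: 72.3
```

jog_arm --rows '[[[0, 0, 1], [0, 0, 0]], [[0, 0, 2], [0, 0, 0]], [[0, 0, 3], [0, 0, 0]], [[0, 0, 4], [0, 0, 0]], [[0, 0, 4], [0, 0, 0]], [[0, 0, 4], [0, 0, 0]]]'

```text
time: 8.95
tool_pos: [506.3, 114.5, 145.9]
tcp_rot: [-180.0, -0.0, 143.0]
ft_force: [-0.7, -0.6, -4.0]
finger_gap: 45.6
grip_force: 72.3
```

Meshed without rocking: the underside is well below the tooth tops and there's no force. Going down to just above the collar.

jog_arm --rows '[[[0, 0, 2], [0, 0, 0]], [[0, 0, 4], [0, 0, 0]], [[0, 0, 6], [0, 0, 0]], [[0, 0, 8], [0, 0, 0]], [[0, 0, 10], [0, 0, 0]], [[0, 0, 12], [0, 0, 0]], [[0, 0, 14], [0, 0, 0]], [[0, 0, 16], [0, 0, 0]], [[0, 0, 16], [0, 0, 0]]]'

```text
time: 9.85
tool_pos: [506.1, 114.5, 129.6]
tcp_rot: [-180.0, -0.0, 143.0]
ft_force: [-0.8, 0.5, -3.3]
finger_gap: 45.3
grip_force: 72.4
```

jog_arm --rows '[[[0, 0, 1], [0, 0, 0]], [[0, 0, 2], [0, 0, 0]], [[0, 0, 3], [0, 0, 0]], [[0, 0, 4], [0, 0, 0]], [[0, 0, 5], [0, 0, 0]], [[0, 0, 6], [0, 0, 0]], [[0, 0, 6], [0, 0, 0]], [[0, 0, 6], [0, 0, 0]]]'

```text
time: 10.65
tool_pos: [506.6, 114.5, 124.2]
tcp_rot: [180.0, 0.0, 143.0]
ft_force: [-0.6, -0.7, 2.2]
finger_gap: 45.5
grip_force: 73.8
```

jog_arm --rows '[[[0, 0, 1], [0, 0, 0]], [[0, 0, 2], [0, 0, 0]], [[0, 0, 3], [0, 0, 0]], [[0, 0, 4], [0, 0, 0]], [[0, 0, 5], [0, 0, 0]], [[0, 0, 5], [0, 0, 0]], [[0, 0, 5], [0, 0, 0]]]'

```text
time: 11.35
tool_pos: [506.3, 114.5, 118.8]
tcp_rot: [-180.0, -0.0, 143.0]
ft_force: [0.8, 0.5, -0.8]
finger_gap: 45.7
grip_force: 73.4
```

jog_arm --rows '[[[0, 0, 0.5], [0, 0, 0]], [[0, 0, 1], [0, 0, 0]], [[0, 0, 1.5], [0, 0, 0]], [[0, 0, 1.5], [0, 0, 0]], [[0, 0, 1.5], [0, 0, 0]]]'

```text
time: 11.85
tool_pos: [506.4, 114.5, 117.5]
tcp_rot: [180.0, 0.0, 143.0]
ft_force: [-0.2, 0.8, 1.7]
finger_gap: 45.6
grip_force: 73.6
```

jog_arm --rows '[[[0, 0, 0.5], [0, 0, 0]], [[0, 0, 1], [0, 0, 0]], [[0, 0, 1], [0, 0, 0]], [[0, 0, 1], [0, 0, 0]]]'

```text
time: 12.25
tool_pos: [506.5, 114.5, 116.7]
tcp_rot: [180.0, 0.0, 143.0]
ft_force: [0.2, 0.2, 3.0]
finger_gap: 45.5
grip_force: 74.2
```

jog_arm --rows '[[[0, 0, 0.5], [0, 0, 0]], [[0, 0, 1], [0, 0, 0]], [[0, 0, 1], [0, 0, 0]], [[0, 0, 1], [0, 0, 0]]]'

```text
time: 12.65
tool_pos: [506.8, 114.4, 116.6]
tcp_rot: [180.0, 0.1, 143.0]
ft_force: [-2.6, -0.6, 10.1]
finger_gap: 45.9
grip_force: 75.5
```

jog_arm --rows '[[[0, 0, 0.5], [0, 0, 0]], [[0, 0, 0.5], [0, 0, 0]], [[0, 0, 0.5], [0, 0, 0]]]'

```text
time: 12.95
tool_pos: [506.9, 114.4, 116.5]
tcp_rot: [180.0, 0.1, 143.0]
ft_force: [-3.4, -1.0, 11.9]
finger_gap: 45.6
grip_force: 76.2
```

```bash
python3 chk.py
python3 - <<'E'
from h import *
p,d=r.snapshot('side');cv2.imwrite('pics/s1.png',cv2.resize(p[110:240,140:310],None,fx=4,fy=4,interpolation=2))
E
```

```text
12.95 [506.93 114.38 116.54] [1.7996e+02 7.0000e-02 1.4300e+02] [-3.4 -1.  11.9] [-0.36  0.81  0.01]
ears [-10.  -24.2 -22. ] [15.6 25.3 -2. ]
barrel [-23.8 -24.1   5.8] [28.1 24.5  8.8] 7.064868422846217
shaft top tool [ 2.6 -0.4 -1.4] 739 [-10.3 -18.1  -2.6] [15.  17.8 -0.2]
shaft axis in tool [ 2.06 -0.31 -1.46]
```

View pics/s1.png

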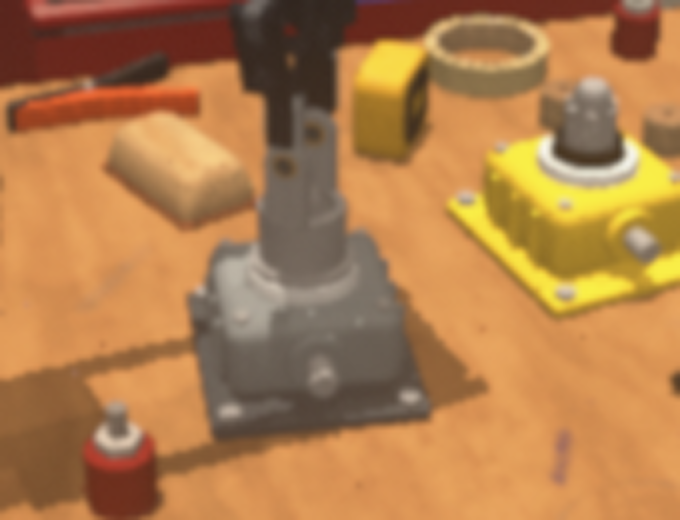

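The flange sits on the seat ring (crop ~300,285), and the depth puts the underside at about 69.5 mm, so it's home. I'll relax, release and retreat straight up.

jog_arm --rows '[[[0, 0, -0.8], [0, 0, 0]], [[0, 0, -0.8], [0, 0, 0]]]'

```text
time: 13.25
tool_pos: [506.7, 114.4, 116.6]
tcp_rot: [180.0, 0.0, 143.0]
ft_force: [-1.4, -0.8, 7.6]
finger_gap: 45.6
grip_force: 75.0
```

jog_arm --rows '[[[0, 0, 0], [0, 0, 0]], [[0, 0, 0], [0, 0, 0]], [[0, 0, 0], [0, 0, 0]], [[0, 0, 0], [0, 0, 0]], [[0, 0, 0], [0, 0, 0]], [[0, 0, 0], [0, 0, 0]], [[0, 0, 0], [0, 0, 0]]]' --grip 80

```text
time: 13.95
tool_pos: [506.4, 114.5, 115.8]
tcp_rot: [180.0, -0.0, 143.0]
ft_force: [0.2, -0.5, -0.0]
finger_gap: 79.6
grip_force: 0.0
```

jog_arm --rows '[[[0, 0, -5], [0, 0, 0]], [[0, 0, -15], [0, 0, 0]], [[0, 0, -35], [0, 0, 0]], [[0, 0, -60], [0, 0, 0]], [[0, 0, -85], [0, 0, 0]], [[0, 0, -105], [0, 0, 0]], [[0, 0, -110], [0, 0, 0]], [[0, 0, -110], [0, 0, 0]], [[0, 0, -110], [0, 0, 0]]]'

```text
time: 14.85
tool_pos: [505.9, 114.4, 224.8]
tcp_rot: [-180.0, -0.1, 143.0]
ft_force: [0.3, -0.3, -0.5]
finger_gap: 79.9
grip_force: 0.0
```

Run:
```python
from h import *
c=r.camera_params('wrist');P=pose('wrist',c);p,d=r.snapshot('wrist');W=cloud('wrist',d,c,P)
s=r.sense();print(s['time'],s['tool_pos'],s['ft_force'],s['finger_gap'])
k=np.hypot(W[...,0]-505.1,W[...,1]-115.4)<40
for lo,hi in((70,90),(105,113),(130,165)):
    S=np.ascontiguousarray(W[k&(W[...,2]>lo)&(W[...,2]<hi)],np.float32)
    if len(S): print(lo,len(S),np.median(S[:,2]),S[:,2].max(),cv2.minEnclosingCircle(np.ascontiguousarray(S[:,:2])))
```

```text
14.9 [505.65742155 114.3689825  224.36459165] [ 0.72775069  0.59264202 -0.40406829] 80.26152854259063
70 575 75.78279 89.22636 ((503.6880798339844, 116.68891906738281), 31.105213165283203)
105 880 109.54129 112.9981 ((504.18377685546875, 116.07630920410156), 26.690385818481445)
130 847 155.36185 160.21346 ((504.5928039550781, 116.3282699584961), 27.21904182434082)
```

The flange top is at 75.8 mm and the barrel top at 109.5 mm, so it's fully home and released.

```bash
python3 -c "
from bench import r
print(r.hand_in())"
```

```text
the job is handed in; nothing more can be done
None
```

The yoke is meshed on the shaft and pressed past the collar, and its flange is home on the seat ring (underside measured 69.5–69.8 mm against a seat at about 70 mm). It is released with the arm clear, and the job was handed in at about 15 s; the hand-in returned no verdict.

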